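# Turn round a row of plant-culture vials

### The job

Turn the row of culture vials end for end for even light: move all four from the blue rack into the grey rack in reverse order, so that the vial that stood nearest the blue rack's black end finishes farthest from the grey rack's black end, and so on along the row. Carry them upright, set each one down on the floor of its own compartment without dropping it, and leave all four standing there, released.

Things in the scene. Friction and masses are not known exactly. Their poses are not given: they have to be found in the camera images.
- vial_red: clear plant-culture vial with a small green plantlet in it and a red screw cap; 78 mm tall in all; the round body is 34 mm in diameter, the cap 36 mm in diameter and the topmost 20 mm; 40 to 85 g. Origin at the centre of its underside, z up. At the start it stands upright in one of the four compartments of the blue rack, beside the tag of its colour.
- tag_red: red tag, 36 x 14 x 3 mm, fixed on the label ledge of the blue rack beside one compartment, its long side along the row; it stays there and shows where in the row the red-capped vial stood. Origin at the centre of its underside, 41 mm from the centre of that compartment in the rack's -y direction; axes parallel to the rack's.
- vial_yellow: clear plant-culture vial with a small green plantlet in it and a yellow screw cap; 78 mm tall in all; the round body is 34 mm in diameter, the cap 36 mm in diameter and the topmost 20 mm; 40 to 85 g. Origin at the centre of its underside, z up. At the start it stands upright in one of the four compartments of the blue rack, beside the tag of its colour.
- tag_yellow: yellow tag, 36 x 14 x 3 mm, fixed on the label ledge of the blue rack beside one compartment, its long side along the row; it stays there and shows where in the row the yellow-capped vial stood. Origin at the centre of its underside, 41 mm from the centre of that compartment in the rack's -y direction; axes parallel to the rack's.
- vial_green: clear plant-culture vial with a small green plantlet in it and a green screw cap; 78 mm tall in all; the round body is 34 mm in diameter, the cap 36 mm in diameter and the topmost 20 mm; 40 to 85 g. Origin at the centre of its underside, z up. At the start it stands upright in one of the four compartments of the blue rack, beside the tag of its colour.
- tag_green: green tag, 36 x 14 x 3 mm, fixed on the label ledge of the blue rack beside one compartment, its long side along the row; it stays there and shows where in the row the green-capped vial stood. Origin at the centre of its underside, 41 mm from the centre of that compartment in the rack's -y direction; axes parallel to the rack's.
- vial_white: clear plant-culture vial with a small green plantlet in it and a white screw cap; 78 mm tall in all; the round body is 34 mm in diameter, the cap 36 mm in diameter and the topmost 20 mm; 40 to 85 g. Origin at the centre of its underside, z up. At the start it stands upright in one of the four compartments of the blue rack, beside the tag of its colour.
- tag_white: white tag, 36 x 14 x 3 mm, fixed on the label ledge of the blue rack beside one compartment, its long side along the row; it stays there and shows where in the row the white-capped vial stood. Origin at the centre of its underside, 41 mm from the centre of that compartment in the rack's -y direction; axes parallel to the rack's.
- old_rack: blue rack, fixed: a row of four open compartments, 54 x 54 mm inside, centres at x = -90, -30, 30, 90 mm, y = 0; walls 6 mm thick, 22 mm high; floors 6 mm above the bench. Ledge 16 mm wide, 22 mm high along its -y side; black end block 34 mm high at its +x end. Origin on the bench under mid-row, x along the row to the black end, z up. Holds the vials at the start.
- new_rack: grey rack, fixed: a row of four open compartments, 54 x 54 mm inside, centres at x = -90, -30, 30, 90 mm, y = 0; walls 6 mm thick, 22 mm high; floors 6 mm above the bench. Ledge 16 mm wide, 22 mm high along its -y side; black end block 34 mm high at its +x end. Origin on the bench under mid-row, x along the row to the black end, z up. Empty at the start.
Mind the look-alikes: they are no part of the job. Leave any purple look-alike of the vial_green alone.

How it is judged (in metres and radians):
At the end, for the whole second after the job is handed in: Each vial stands in the grey rack at -x if its tag is at x on the blue rack, within 14 mm along and across the row (anywhere in the compartment), underside within 4 mm of the compartment floor, tilted under 0.15 rad, at rest (under 0.02 m/s) (((x of tag_red in the frame of old_rack between -0.11 and -0.07 m and x of vial_red in the frame of new_rack between 0.076 and 0.104 m) or (x of tag_red in the frame of old_rack between -0.05 and -0.01 m and x of vial_red in the frame of new_rack between 0.016 and 0.044 m) or (x of tag_red in the frame of old_rack between 0.01 and 0.05 m and x of vial_red in the frame of new_rack between -0.044 and -0.016 m) or (x of tag_red in the frame of old_rack between 0.07 and 0.11 m and x of vial_red in the frame of new_rack between -0.104 and -0.076 m)) and y of vial_red in the frame of new_rack between -0.014 and 0.014 m and z of vial_red in the frame of new_rack between 0.002 and 0.01 m and angle between each of vial_red, vial_yellow, vial_green, vial_white's own z axis and vertical below 0.15 rad and linear speed of each of vial_red, vial_yellow, vial_green, vial_white below 0.02 m/s and ((x of tag_yellow in the frame of old_rack between -0.11 and -0.07 m and x of vial_yellow in the frame of new_rack between 0.076 and 0.104 m) or (x of tag_yellow in the frame of old_rack between -0.05 and -0.01 m and x of vial_yellow in the frame of new_rack between 0.016 and 0.044 m) or (x of tag_yellow in the frame of old_rack between 0.01 and 0.05 m and x of vial_yellow in the frame of new_rack between -0.044 and -0.016 m) or (x of tag_yellow in the frame of old_rack between 0.07 and 0.11 m and x of vial_yellow in the frame of new_rack between -0.104 and -0.076 m)) and y of vial_yellow in the frame of new_rack between -0.014 and 0.014 m and z of vial_yellow in the frame of new_rack between 0.002 and 0.01 m and ((x of tag_green in the frame of old_rack between -0.11 and -0.07 m and x of vial_green in the frame of new_rack between 0.076 and 0.104 m) or (x of tag_green in the frame of old_rack between -0.05 and -0.01 m and x of vial_green in the frame of new_rack between 0.016 and 0.044 m) or (x of tag_green in the frame of old_rack between 0.01 and 0.05 m and x of vial_green in the frame of new_rack between -0.044 and -0.016 m) or (x of tag_green in the frame of old_rack between 0.07 and 0.11 m and x of vial_green in the frame of new_rack between -0.104 and -0.076 m)) and y of vial_green in the frame of new_rack between -0.014 and 0.014 m and z of vial_green in the frame of new_rack between 0.002 and 0.01 m and ((x of tag_white in the frame of old_rack between -0.11 and -0.07 m and x of vial_white in the frame of new_rack between 0.076 and 0.104 m) or (x of tag_white in the frame of old_rack between -0.05 and -0.01 m and x of vial_white in the frame of new_rack between 0.016 and 0.044 m) or (x of tag_white in the frame of old_rack between 0.01 and 0.05 m and x of vial_white in the frame of new_rack between -0.044 and -0.016 m) or (x of tag_white in the frame of old_rack between 0.07 and 0.11 m and x of vial_white in the frame of new_rack between -0.104 and -0.076 m)) and y of vial_white in the frame of new_rack between -0.014 and 0.014 m and z of vial_white in the frame of new_rack between 0.002 and 0.01 m); the robot touches nothing.
It fails at once if a vial is tipped over (tilted more than about 40 degrees) (angle between any of vial_red, vial_yellow, vial_green, vial_white's own z axis and vertical above 0.7 rad).
It fails at once if a vial is dropped more than about 30 mm or thrown (faster than 0.8 m/s with the fingers not on it) ((linear speed of vial_red above 0.8 m/s and contact force between vial_red and the fingers below 0.3 N) or (linear speed of vial_yellow above 0.8 m/s and contact force between vial_yellow and the fingers below 0.3 N) or (linear speed of vial_green above 0.8 m/s and contact force between vial_green and the fingers below 0.3 N) or (linear speed of vial_white above 0.8 m/s and contact force between vial_white and the fingers below 0.3 N)).
It also fails if it takes over 96 s, if anything falls off the work surface, if the arm or the gripper's body presses on something with over 40 N, if the wrist force passes 120 N, or if a joint passes its speed limit or range.

### The arm

A 6-joint arm with a two-finger parallel gripper is mounted at the origin on the work surface. World frame = base frame: x ahead of the robot, y to its left, z up, the work surface at z = 0. Lengths are in m, angles in degrees, forces in N, time in s.
With the tool pointing down it reaches from about 0.15 to 0.775 m from the base axis. Payload 6.1 kg.
Tool frame: the origin (TCP) lies at the very end of the fingers, on their centre line; the grasp point (between the pads) lies 19 mm behind it; z points along the fingers, y is the line along which they close (so a half turn about z gives the same grasp; the last joint's range is limited). The gripper opens to 85 mm and grips with 20 to 120 N. Pads are 22 mm wide; open, the fingers measure 114 mm over their backs; the gripper's body (76 mm by 85 mm) begins 54 mm behind the grasp point. The pads swing forward as they close: fully open they stand 13 mm farther back than shut.
Start: joints at [68.239, 7.208, -2.269, 80.523, 0, 90], TCP at [0.195, 0.488, 0.231] pointing down, gripper open.
Joint ranges: [-155.77, 155.77], [-54.66, 111.73], [-72.52, 77.12], [-102.08, 115.82], [-83.92, 84.16], [-180, 180]. Speed limits (degrees/s): [136.94, 136.94, 172.46, 180, 180, 180].

### API

Orientations are given as a 3x3 rotation matrix whose columns are the frame's x, y, z axes.
In Python, from cell import get_obs, read_camera, job_done, regions_of gives the robot as it stands.
- The arm moves only by the tool step_arm, never from a script. Its argument "plan" is a list of rows, each a list of 3 entries, a list of its own where there are three numbers: the shift along the tool's x, y, z in mm, then the turn, a rotation vector about the tool's x, y, z in degrees, then the opening, from 0 (shut) to 1 (fully open). A call has 1 to 5 rows; each row shifts and turns the commanded pose from where the row before left it, along the tool's axes as they then stand; what a row does not reach is not made up. A row lasts 1/12 s, in which the tool goes at most 41.7 mm and 7.16 degrees, less where a joint would pass 70% of its speed; a pose out of reach is approached as far as the arm can. A call with a gripper value outside its range is refused whole. The fingers move at their own pace and stop on an object; "force" is the grip in N (left out, the last holds). Time passes only in rows, so rows that do not move let the fingers close. It gives the time, the measured TCP pose, the force, the opening and the grip force at its end, in the units of the state.
- get_obs(): the state, without advancing time (a new reading comes with each control period).
- read_camera(name): name is "scene" or "top" or "wrist"; returns a dict with "img" (384x512x3 uint8, red, green, blue), "mtx" (3x3 intrinsics, pixels), "world_from_camera" (4x4, takes a point from camera to world coordinates). Camera axes: x right, y up, looking along -z (the intrinsics and any distortion apply to the point x, -y, -z); pixel columns grow to the right and rows downward; lengths in m; the calibration is good to about 2 mm. A picture is of the moment at which its call begins. There is no depth.
- job_done(): hands the job in; it is judged then, once.
Trained networks look in a picture, given as the dict that the camera call returned (one of the last four; its "shot" number tells which), for a name from the list of things; names that differ only in an ending like _2 or _b are one class to them, and where a whole thing is asked for, a point or a joint stands for the part that bears it (a point fixed in the world has none). Each returns a list of dicts, best first, with "conf" (0 to 1); they miss things now and then, are a little off and sometimes report something else, mostly with a low value. They report only what shows in the picture. A call takes as long as a camera call. They do not tell look-alikes from the thing itself.
- regions_of(label, picture): "pixels" (384x512 bool, what is visible of it) and "at" ([column, row] in pixels, amid what is visible of it).
The state is a dict: "t": time; "joint_positions": joint angles; "joint_velocities": joint speeds; "joint_torque": joint torques, N m; "position": TCP position; "tool_rot": TCP orientation; "force": force on the tool from outside, world axes, zero at the start; "wrist_torque": the same for the moment, N m; "grip_width": finger opening in m; "gripper_force": force on a finger pad.
Only numpy, scipy, OpenCV 4.12 (cv2) and the standard library are available. Lean on these libraries where they do the work, as an engineer would, in place of code of your own. Each camera call takes 0.05 s, during which the arm holds its last target. There are 200 camera calls.

## Working session

There is one attempt and no reset: what is moved stays moved. The work goes in short steps, Python scripts to look and compute and a tool call to move; the robot and the scene stay as the last step left them, time stands still between calls to the robot, and variables do not carry over. Pictures are saved under pics/ and viewed, at most 14 in all, crops included, and the job is handed in when it is done.

Besides the shell and the picture viewer there is one more tool, called after "Emit:" by a JSON object that holds its "api" and its "payload". step_arm: Moves the arm, as the interface text tells. Its arguments: {"type":"object","properties":{"plan":{"type":"array","items":{"type":"array"}},"force":{"type":"number"}},"required":["plan"]}

```bash
mkdir -p pics; ls
python3 - <<'E'
from cell import *
import cv2,numpy as np
o=get_obs();print(o['t'],o['position'],o['tool_rot'],o['grip_width'])
ims=[]
for n in("top","scene"):
    p=read_camera(n);ims.append(p['img']);cv2.imwrite(f'pics/{n}0.png',p['img'][:,:,::-1])
    print(n,p['mtx'],p['world_from_camera'],p.keys())
    for l in("vial_red","vial_green","vial_yellow","vial_white","tag_red","tag_green","tag_yellow","tag_white","old_rack","new_rack"):
        print(l,[(np.round(r['at']),round(r['conf'],2),r['pixels'].sum()) for r in regions_of(l,p)])
E
```

```text
pics
0.0 [0.19450046 0.4872162  0.23051399] [[-9.28738422e-01  3.70735227e-01 -5.78040687e-04]
 [ 3.70735677e-01  9.28737215e-01 -1.49796548e-03]
 [-1.85006751e-05 -1.60551840e-03 -9.99998711e-01]] 0.08551030920575413
top [[468.74265286   0.         266.01794616]
 [  0.         468.74265286 194.26948165]
 [  0.           0.           1.        ]] [[ 0.01319771  0.99852847 -0.0525995   0.49671018]
 [-0.99979357  0.01399056  0.01473369 -0.03758634]
 [ 0.01544791  0.05239419  0.99850699  0.91176675]
 [ 0.          0.          0.          1.        ]] dict_keys(['img', 'mtx', 'world_from_camera', 'shot'])
vial_red [(array([370., 209.]), 0.68, np.int64(451))]
vial_green [(array([375., 241.]), 0.97, np.int64(489)), (array([309., 257.]), 0.81, np.int64(408)), (array([382., 178.]), 0.49, np.int64(135))]
vial_yellow [(array([358., 141.]), 0.91, np.int64(474))]
vial_white [(array([384., 211.]), 0.34, np.int64(104)), (array([378., 147.]), 0.27, np.int64(108))]
tag_red [(array([386., 210.]), 0.67, np.int64(127))]
tag_green [(array([388., 238.]), 0.48, np.int64(103))]
tag_yellow [(array([358., 19
[... 442 characters left out ...]
 0.69642374  0.71742111  0.80693219]
 [ 0.          0.          0.          1.        ]] dict_keys(['img', 'mtx', 'world_from_camera', 'shot'])
vial_red [(array([188., 154.]), 0.56, np.int64(342))]
vial_green [(array([241., 145.]), 0.97, np.int64(387)), (array([194., 139.]), 0.62, np.int64(327))]
vial_yellow [(array([167., 187.]), 0.98, np.int64(516))]
vial_white [(array([178., 171.]), 0.93, np.int64(454)), (array([176., 201.]), 0.24, np.int64(1591))]
tag_red [(array([363., 238.]), 0.26, np.int64(3989))]
tag_green []
tag_yellow [(array([154., 199.]), 0.53, np.int64(63))]
tag_white []
old_rack [(array([176., 198.]), 0.66, np.int64(1690))]
new_rack [(array([365., 237.]), 0.77, np.int64(4013))]
```

View pics/top0.png

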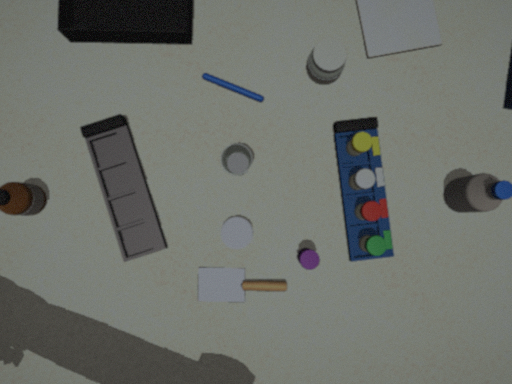

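View pics/scene0.png

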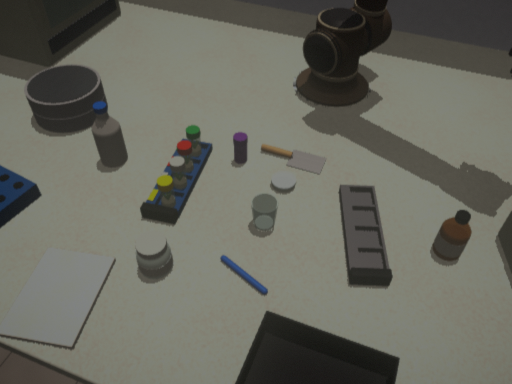

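Run:
```python
import cv2
a=cv2.imread('pics/top0.png')[110:290,280:450]
cv2.imwrite('pics/crop_top.png',cv2.resize(a,None,fx=3.3,fy=3.3,interpolation=2)[:600])
```

```text
(no output)
```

View pics/crop_top.png

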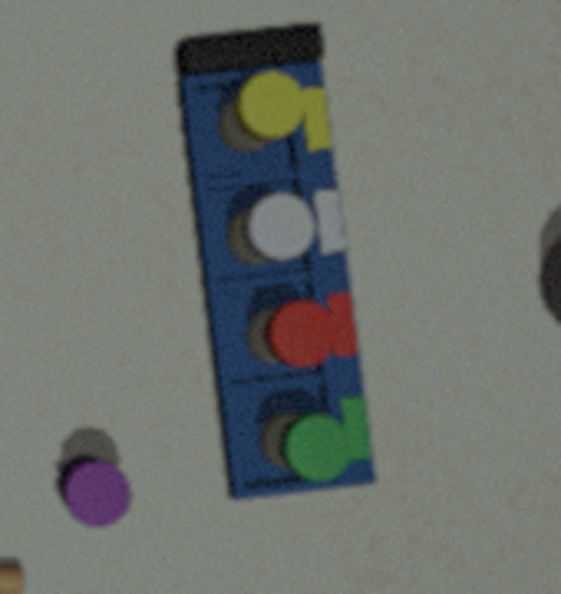

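The top view shows the blue rack on the right, black end up at (355,125). From that end the caps run yellow (362,141), white (365,178), red (374,210) and green (376,243). The grey rack is empty on the left, black end at (104,126). Two things could be "vial_green": (376,243), in the rack beside the green tag, and (309,258), standing on the bench. The crop shows the second has a purple cap, so it is the look-alike and I'll leave it alone.

```bash
cat > h.py <<'E'
from cell import *
import cv2,numpy as np
from scipy.optimize import minimize
def ray(p,uv,z):
    K=p['mtx'];T=p['world_from_camera']
    d=np.linalg.inv(K)@[uv[0],uv[1],1];d=T[:3,:3]@(d*[1,-1,-1]);o=T[:3,3]
    return o+d*(z-o[2])/d[2]
def proj(p,X):
    T=p['world_from_camera'];c=(np.asarray(X)-T[:3,3])@T[:3,:3]*[1,-1,-1]
    q=c@p['mtx'].T;return q[:,:2]/q[:,2:]
def hsvmask(p,c):
    h=cv2.cvtColor(p['img'],cv2.COLOR_RGB2HSV).astype(int);H,S,V=h[...,0],h[...,1],h[...,2]
    s=(S>130)&(V>70)
    return {'red':s&((H<8)|(H>172)),'yellow':s&(H>22)&(H<36),'green':s&(H>45)&(H<80),'blue':(S>100)&(H>95)&(H<125)}[c]
def rackmodel(q,bl):
    x,y,a=q;R=np.array([[np.cos(a),-np.sin(a)],[np.sin(a),np.cos(a)]])
    def box(x0,x1,y0,y1,z1): 
        P=np.array([[u,v] for u in(x0,x1) for v in(y0,y1)])@R.T+[x,y]
        return np.vstack([np.c_[P,0*P[:,0]],np.c_[P,0*P[:,0]+z1]])
    return [box(-.123,.123,-.049,.033,.022),box(.123,.123+bl,-.049,.033,.034)]
def toW(q,x,y=0):
    c,s=np.cos(q[2]),np.sin(q[2]);return np.array([q[0]+c*x-s*y,q[1]+s*x+c*y])
E
python3 - <<'E'
from h import *
P=[read_camera("top"),read_camera("scene")]
def fit(name,q0):
    M=[]
    for p in P:
        r=[r for r in regions_of(name,p) if r['conf']>.5][0]
        m=r['pixels'].astype(np.uint8)
        if name=='old_rack':
            m=m|0
        m=cv2.morphologyEx(m,cv2.MORPH_CLOSE,np.ones((9,9)))
        M.append(cv2.resize(m,None,fx=4,fy=4,interpolation=0))
    def cost(v,which=(0,1)):
        c=0
        for i in which:
            a=np.zeros_like(M[i])
            for b in rackmodel(v[:3],abs(v[3])):
                h=cv2.convexHull((((proj(P[i],b)+.5)*4).astype(np.float32))).astype(int);cv2.fillConvexPoly(a,h,1)
            c+=1-(a&M[i]).sum()/(a|M[i]).sum()
        return c
    for w in((0,),(1,),(0,1)):
        s=np.array([[0,0,0,0],[.02,0,0,0],[0,.02,0,0],[0,0,.08,0],[0,0,0,.01]])+np.array(list(q0)+[.02])
        r=minimize(cost,s[0],args=(w,),method='Nelder-Mead',options=dict(initial_simplex=s,maxiter=400))
        print(name,w,r.x.round(4),np.degrees(r.x[2]).round(2),r.fun)
    return r.x
t=P[0]
def guess(a,b):
    a=ray(t,a,.022);b=ray(t,b,.022);return [*(a[:2]*.5+b[:2]*.5),np.arctan2(*(a-b)[1::-1])]
fit('new_rack',guess((110,140),(146,250)));fit('old_rack',guess((360,140),(370,250)))
for c in('red','yellow','green'):
  for p,z in((t,.084),(P[1],.084)):
    n,l,s,ce=cv2.connectedComponentsWithStats(hsvmask(p,c).astype(np.uint8))
    for i in range(1,n):
        if s[i,4]>40: print(c,ce[i].round(1),s[i],ray(p,ce[i],z).round(4))
for uv in((362,141.5),(365,178.5),(371,210.5),(376,244.5)): print(ray(t,uv,.084).round(4))
for n in 'vial_white','vial_red','vial_yellow','vial_green':
    print(n,[ (r['at'],r['conf'].__round__(2)) for r in regions_of(n,P[1])])
E
```

```text
new_rack (0,) [0.5392 0.2236 0.3324 0.0212] 19.04 0.02015357799029538
new_rack (1,) [0.5409 0.2253 0.3322 0.0205] 19.04 0.03281712629245537
new_rack (0, 1) [0.539  0.2239 0.3335 0.0222] 19.11 0.06458780830949973
old_rack (0,) [ 0.5452 -0.2301  0.1306  0.0203] 7.48 0.40811308555866854
old_rack (1,) [ 0.5489 -0.2268  0.1234  0.0189] 7.07 0.46713513936736606
old_rack (0, 1) [ 0.5458 -0.2282  0.1282  0.0213] 7.35 0.8860517371070635
red [374.4 209.8] [362 199  26  22 429] [ 0.5154 -0.2421  0.084 ]
red [183.8 145. ] [177 141  15   9 111] [ 0.5163 -0.2354  0.084 ]
yellow [365.1 142.6] [352 133  28  22 402] [ 0.6351 -0.2254  0.084 ]
yellow [164.3 180.6] [157 175  16  12 150] [ 0.6401 -0.2179  0.084 ]
yellow [152.5 194.7] [148 189  10  12  61] [ 0.6872 -0.2199  0.084 ]
green [379.5 243.8] [367 230  25  26 347] [ 0.4556 -0.2513  0.084 ]
green [192.3 129.5] [187 126  12   7  62] [ 0.4554 -0.2441  0.084 ]
[ 0.637  -0.2199  0.084 ]
[ 0.5708 -0.2254  0.084 ]
[ 0.5141 -0.2362  0.084 ]
[ 0.4543 -0.2451  0.084 ]
vial_white [([175.7, 171.9], 0.57)]
vial_red [([188.7, 154.7], 0.88)]
vial_yellow [([165.6, 189.5], 0.63)]
vial_green [([239.6, 142.6], 0.85), ([194.9, 140.0], 0.73)]
```

```bash
cat >> h.py <<'E'
from scipy.spatial.transform import Rotation as Ro
def Rd(deg):
    a=np.radians(deg);y=np.array([np.cos(a),np.sin(a),0]);z=np.array([0,0,-1.]);return np.c_[np.cross(y,z),y,z]
def plan(segs,start=None):
    """segs: (xyz, yaw of tool y, rows, opening); start=(pos,R) default measured"""
    o=get_obs();p,R=start or (o['position'],o['tool_rot'])
    print('t',round(o['t'],2),'p',o['position'].round(4),'j',np.round(o['joint_positions'],0),'grip',round(o['grip_width'],4),o['gripper_force'])
    for x,yaw,n,g in segs:
        x=np.array(x);rv=Ro.from_matrix(R.T@Rd(yaw)).as_rotvec(degrees=True)
        w=np.ones(n)
        if n>4:w[0]=w[-1]=.5
        w/=w.sum();p0=p;R0=R;out=[]
        for k in range(n):
            st=(x-p0)*w[k];out.append([(R.T@st).round(1).tolist() if 0 else np.round(R.T@st*1000,1).tolist(),np.round(rv*w[k],2).tolist(),g]);R=R@Ro.from_rotvec(rv*w[k],degrees=True).as_matrix()
        p=x;R=Rd(yaw)
        for i in range(0,n,5):print(str(out[i:i+5]).replace(' ',''))
        print('--')
E
python3 -c "
from h import *
plan([((.456,-.240,.2),97.4,21,1)])"
```

```text
t 1.6 p [0.1946 0.4876 0.2313] j [68.  7. -2. 81.  0. 90.] grip 0.0855 0.0
[[[-12.8,-14.5,0.8],[0.0,0.0,-0.73],1],[[-25.3,-29.3,1.6],[0.0,0.0,-1.46],1],[[-24.5,-29.9,1.6],[0.0,0.0,-1.46],1],[[-23.7,-30.5,1.6],[0.0,0.0,-1.46],1],[[-22.9,-31.1,1.6],[0.0,0.0,-1.46],1]]
[[[-22.1,-31.7,1.6],[0.0,0.0,-1.46],1],[[-21.3,-32.2,1.6],[0.0,0.0,-1.46],1],[[-20.5,-32.8,1.6],[0.0,0.0,-1.46],1],[[-19.7,-33.3,1.6],[0.0,0.0,-1.46],1],[[-18.8,-33.8,1.6],[0.0,0.0,-1.46],1]]
[[[-18.0,-34.2,1.6],[0.0,0.0,-1.46],1],[[-17.1,-34.7,1.6],[0.0,0.0,-1.46],1],[[-16.2,-35.1,1.6],[0.0,0.0,-1.46],1],[[-15.3,-35.5,1.6],[0.0,0.0,-1.46],1],[[-14.4,-35.9,1.6],[0.0,0.0,-1.46],1]]
[[[-13.5,-36.2,1.6],[0.0,0.0,-1.46],1],[[-12.5,-36.6,1.6],[0.0,0.0,-1.46],1],[[-11.6,-36.9,1.6],[0.0,0.0,-1.46],1],[[-10.7,-37.2,1.6],[0.0,0.0,-1.46],1],[[-9.7,-37.4,1.6],[0.0,0.0,-1.46],1]]
[[[-4.4,-18.8,0.8],[0.0,0.0,-0.73],1]]
--
```

Emit:
{"api": "step_arm", "payload": {"plan": [[[-13,-15,1],[0,0,-1],1],[[-25,-29,2],[0,0,-1.5],1],[[-24,-30,2],[0,0,-1.5],1],[[-24,-30,2],[0,0,-1.5],1],[[-23,-31,2],[0,0,-1.5],1]]}}

```text
t: 2.02
position: [0.2542, 0.3231, 0.2221]
tool_rot: [[-0.968, 0.252, 0.0], [0.252, 0.968, 0.0], [-0.0, 0.0, -1.0]]
force: [1.2, -0.2, -0.4]
grip_width: 0.0854
gripper_force: 0.0
```

Emit:
{"api": "step_arm", "payload": {"plan": [[[-22,-32,1],[0,0,-1.5],1],[[-21,-32,2],[0,0,-1.5],1],[[-20,-33,1],[0,0,-1.5],1],[[-20,-33,2],[0,0,-1.5],1],[[-19,-34,1],[0,0,-1.5],1]]}}

```text
t: 2.43
position: [0.3206, 0.1414, 0.2154]
tool_rot: [[-0.992, 0.124, 0.001], [0.124, 0.992, 0.0], [-0.001, 0.0, -1.0]]
force: [1.5, -0.5, -0.7]
grip_width: 0.0857
gripper_force: 0.0
```

Emit:
{"api": "step_arm", "payload": {"plan": [[[-18,-34,2],[0,0,-1.5],1],[[-17,-35,1],[0,0,-1.5],1],[[-16,-35,2],[0,0,-1.5],1],[[-15,-35,2],[0,0,-1.5],1],[[-14,-36,2],[0,0,-1.5],1]]}}

```text
t: 2.85
position: [0.3876, -0.0396, 0.2066]
tool_rot: [[-1.0, -0.005, 0.001], [-0.005, 1.0, 0.0], [-0.001, 0.0, -1.0]]
force: [0.2, 0.8, -0.8]
grip_width: 0.0854
gripper_force: 0.0
```

Emit:
{"api": "step_arm", "payload": {"plan": [[[-13,-36,2],[0,0,-1.5],1],[[-12,-37,1],[0,0,-1.5],1],[[-12,-37,2],[0,0,-1.5],1],[[-11,-37,2],[0,0,-1.5],1],[[-10,-30,2],[0,0,-1],1]]}}

```text
t: 3.27
position: [0.4553, -0.2139, 0.1972]
tool_rot: [[-0.992, -0.126, 0.0], [-0.126, 0.992, -0.001], [-0.0, -0.001, -1.0]]
force: [0.9, 0.8, 0.0]
grip_width: 0.0854
gripper_force: 0.0
```

Emit:
{"api": "step_arm", "payload": {"plan": [[[-4,-20,0],[0,0,0],1],[[0,0,0],[0,0,0],1]]}}

```text
t: 3.43
position: [0.4624, -0.2338, 0.1964]
tool_rot: [[-0.992, -0.123, -0.0], [-0.123, 0.992, -0.001], [0.001, -0.001, -1.0]]
force: [-0.5, 0.8, -0.1]
grip_width: 0.0849
gripper_force: 0.0
```

Run:
```python
from h import *
p=read_camera("wrist");cv2.imwrite('pics/wrist1.png',p['img'][:,:,::-1])
o=get_obs();print(o['t'],o['position'],np.degrees(np.arctan2(o['tool_rot'][1,1],o['tool_rot'][0,1])),o['joint_positions'])
np.savez('w1.npz',mtx=p['mtx'],world_from_camera=p['world_from_camera'],img=p['img'])
for n in('vial_red','vial_green','vial_yellow','vial_white'):
    r=regions_of(n,p);print(n,[(x['at'],round(x['conf'],2)) for x in r])
for q in(-90,-30,30,90):print(proj(p,[[*toW((.5455,-.229,np.radians(7.4)),q/1000),.084]]))
```

```text
3.4833 [ 0.46162927 -0.23192639  0.1965707 ] 97.08237162619483 [-2.66756427e+01  6.46481729e+00 -7.45775968e+00  7.61403518e+01
  5.39050263e-04 -3.37580307e+01]
vial_red [([249.6, 231.5], 0.94)]
vial_green [([250.0, 179.2], 0.96), ([360.4, 163.6], 0.86)]
vial_yellow [([250.5, 309.0], 0.79)]
vial_white [([255.4, 277.1], 0.63)]
[[251.32926843 185.4269297 ]]
[[252.05588513 241.12291211]]
[[252.7023276  290.67345124]]
[[253.28117159 335.04249057]]
```

View pics/wrist1.png

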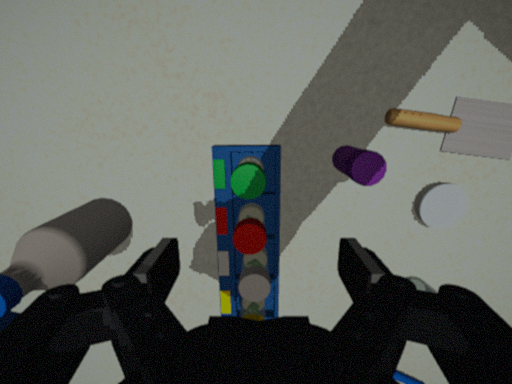

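Wrist view: green cap at (248,182), red at (249,237), white at (255,285), and each matches its tag. The purple vial is off to the right at (367,166).

Run:
```python
from h import *
p=dict(np.load('w1.npz'))
for uv in((248,182),(249.5,237),(255,286)):print(ray(p,uv,.084).round(4))
g=(.455,-.2435)
plan([((*g,.13),97.3,3,1),((*g,.055),97.3,4,1)])
```

```text
[ 0.4532 -0.2442  0.084 ]
[ 0.5114 -0.2361  0.084 ]
[ 0.569  -0.2233  0.084 ]
t 3.68 p [ 0.4611 -0.2294  0.1975] j [-26.   6.  -8.  76.   0. -34.] grip 0.0856 0.0
[[[2.6,-4.4,22.5],[0.0,0.0,-0.0],1],[[2.6,-4.4,22.5],[0.0,0.0,-0.0],1],[[2.6,-4.4,22.5],[0.0,0.0,-0.0],1]]
--
[[[0.0,0.0,18.8],[0.0,0.0,0.0],1],[[0.0,0.0,18.8],[0.0,0.0,0.0],1],[[0.0,0.0,18.8],[0.0,0.0,0.0],1],[[0.0,0.0,18.8],[0.0,0.0,0.0],1]]
--
```

Emit:
{"api": "step_arm", "payload": {"plan": [[[3,-4,22],[0,0,0],1],[[3,-5,22],[0,0,0],1],[[2,-4,22],[0,0,0],1],[[0,0,10],[0,0,0],1],[[0,0,0],[0,0,0],1]], "force": 40}}

```text
t: 4.1
position: [0.4537, -0.2427, 0.1194]
tool_rot: [[-0.992, -0.127, -0.003], [-0.127, 0.992, 0.002], [0.003, 0.002, -1.0]]
force: [-0.1, 0.9, -1.1]
grip_width: 0.0856
gripper_force: 0.0
```

Run:
```python
from h import *
p=read_camera("wrist");cv2.imwrite('pics/wrist2.png',p['img'][:,:,::-1])
r=regions_of('vial_green',p);print([(x['at'],round(x['conf'],2)) for x in r])
for i in range(1):
    o=get_obs();print(o['t'],o['position'])
print(proj(p,[[.4535,-.244,.084]]))
```

```text
[([404.0, 192.2], 0.85), ([253.9, 212.1], 0.71)]
4.2 [ 0.45528025 -0.24363256  0.12209739]
[[255.08844097 220.07521731]]
```

View pics/wrist2.png

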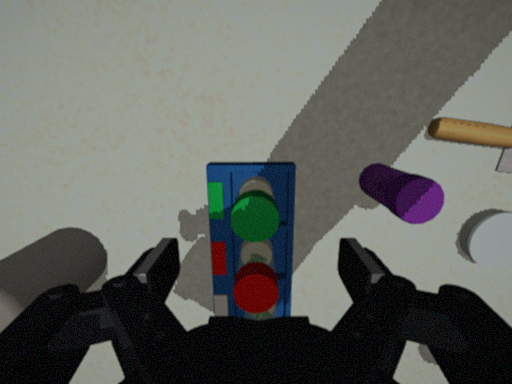

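Green cap at (255,217), within 3 px of the prediction, and it's centred between the fingers. I'll go down and grip.

Emit:
{"api": "step_arm", "payload": {"plan": [[[0,0,20],[0,0,0],1],[[0,0,22],[0,0,0],1],[[0,0,16],[0,0,0],1],[[0,0,8],[0,0,0],1],[[0,0,0],[0,0,0],0.5]]}}

```text
t: 4.62
position: [0.4549, -0.2438, 0.0549]
tool_rot: [[-0.992, -0.127, -0.001], [-0.127, 0.992, 0.001], [0.001, 0.001, -1.0]]
force: [-0.0, 0.5, 1.0]
grip_width: 0.0755
gripper_force: 0.0
```

Emit:
{"api": "step_arm", "payload": {"plan": [[[0,0,0],[0,0,0],0.2],[[0,0,0],[0,0,0],0.2],[[0,0,0],[0,0,0],0.2],[[0,0,0],[0,0,0],0.2],[[0,0,0],[0,0,0],0.2]]}}

```text
t: 5.03
position: [0.4561, -0.2448, 0.0569]
tool_rot: [[-0.992, -0.126, 0.002], [-0.126, 0.992, -0.001], [-0.002, -0.001, -1.0]]
force: [0.3, 0.5, 6.7]
grip_width: 0.0348
gripper_force: 39.6
```

Emit:
{"api": "step_arm", "payload": {"plan": [[[0,0,-10],[0,0,0],0.2],[[0,0,-25],[0,0,0],0.2],[[0,0,-30],[0,0,0],0.2],[[0,0,-25],[0,0,0],0.2],[[0,0,-10],[0,0,0],0.2]]}}

```text
t: 5.45
position: [0.4564, -0.245, 0.1596]
tool_rot: [[-0.992, -0.126, 0.005], [-0.126, 0.992, -0.002], [-0.004, -0.003, -1.0]]
force: [0.9, -0.6, -1.1]
grip_width: 0.0347
gripper_force: 40.1
```

Run:
```python
from h import *
G=(.539,.224,np.radians(19.1));x=toW(G,.09)
plan([((*x,.155),109.1,16,.2)],)
```

```text
t 5.45 p [ 0.4564 -0.245   0.1596] j [-28.   7. -12.  71.  -0. -35.] grip 0.0347 40.121930837631226
[[[-7.6,15.8,0.1],[-0.01,0.01,-0.4],0.2],[[-15.5,31.5,0.3],[-0.01,0.01,-0.79],0.2],[[-15.9,31.2,0.3],[-0.01,0.01,-0.79],0.2],[[-16.4,31.0,0.3],[-0.01,0.01,-0.79],0.2],[[-16.8,30.8,0.3],[-0.01,0.01,-0.79],0.2]]
[[[-17.2,30.5,0.3],[-0.01,0.01,-0.79],0.2],[[-17.6,30.3,0.3],[-0.01,0.01,-0.79],0.2],[[-18.0,30.1,0.3],[-0.01,0.01,-0.79],0.2],[[-18.5,29.8,0.3],[-0.01,0.01,-0.79],0.2],[[-18.9,29.6,0.3],[-0.01,0.01,-0.79],0.2]]
[[[-19.3,29.3,0.3],[-0.01,0.01,-0.79],0.2],[[-19.7,29.0,0.3],[-0.01,0.01,-0.79],0.2],[[-20.1,28.7,0.3],[-0.01,0.01,-0.79],0.2],[[-20.5,28.5,0.3],[-0.01,0.01,-0.79],0.2],[[-20.9,28.2,0.3],[-0.01,0.01,-0.79],0.2]]
[[[-10.6,13.9,0.2],[-0.01,0.01,-0.4],0.2]]
--
```

Emit:
{"api": "step_arm", "payload": {"plan": [[[-8,16,0],[0,0,0],0.2],[[-16,31,0],[0,0,-1],0.2],[[-16,31,0],[0,0,-1],0.2],[[-16,31,0],[0,0,-1],0.2],[[-17,31,0],[0,0,-1],0.2]]}}

```text
t: 5.87
position: [0.5064, -0.0936, 0.155]
tool_rot: [[-0.981, -0.195, -0.001], [-0.195, 0.981, 0.0], [0.001, 0.0, -1.0]]
force: [0.7, -0.9, -0.7]
grip_width: 0.035
gripper_force: 40.1
```

Emit:
{"api": "step_arm", "payload": {"plan": [[[-17,31,0],[0,0,-1],0.2],[[-18,30,0],[0,0,-1],0.2],[[-18,30,0],[0,0,-1],0.2],[[-19,30,0],[0,0,-1],0.2],[[-19,29,0],[0,0,-1],0.2]]}}

```text
t: 6.28
position: [0.5607, 0.0737, 0.1549]
tool_rot: [[-0.96, -0.281, -0.001], [-0.281, 0.96, -0.0], [0.001, 0.0, -1.0]]
force: [1.2, -0.9, -0.7]
grip_width: 0.0345
gripper_force: 40.1
```

Emit:
{"api": "step_arm", "payload": {"plan": [[[-19,29,0],[0,0,-1],0.2],[[-20,29,0],[0,0,-1],0.2],[[-20,28,0],[0,0,-1],0.2],[[-20,28,0],[0,0,0],0.2],[[-20,28,0],[0,0,0],0.2]]}}

```text
t: 6.7
position: [0.6108, 0.2393, 0.1547]
tool_rot: [[-0.944, -0.33, -0.001], [-0.33, 0.944, -0.0], [0.001, -0.0, -1.0]]
force: [1.2, 0.1, -1.5]
grip_width: 0.0345
gripper_force: 40.1
```

Emit:
{"api": "step_arm", "payload": {"plan": [[[-10,14,0],[0,0,0],0.2],[[0,0,0],[0,0,0],0.2],[[0,0,0],[0,0,0],0.2]]}}

```text
t: 6.95
position: [0.6153, 0.2549, 0.1541]
tool_rot: [[-0.944, -0.331, -0.002], [-0.331, 0.944, -0.001], [0.002, -0.0, -1.0]]
force: [-0.7, -0.2, -0.9]
grip_width: 0.035
gripper_force: 40.2
```

Run:
```python
from h import *
p=read_camera("wrist");G=(.539,.224,np.radians(19.1))
im=p['img'].copy()
for k in(-.09,-.03,.03,.09):
    Q=np.array([[*toW(G,k+a,b),.022] for a,b in((-.027,-.027),(.027,-.027),(.027,.027),(-.027,.027))])
    cv2.polylines(im,[proj(p,Q).round().astype(int)],True,(255,0,0),1)
cv2.imwrite('pics/wrist3.png',cv2.resize(im[:,:,::-1],(768,576)))
x=toW(G,.09);plan([((*x,.065),109.1,4,.2)])
```

```text
t 7.0 p [0.6153 0.2539 0.1545] j [22. 23.  9. 76. -0.  3.] grip 0.0347 40.17013370990753
[[[-2.1,-0.8,22.4],[-0.01,-0.02,0.04],0.2],[[-2.1,-0.8,22.4],[-0.01,-0.02,0.04],0.2],[[-2.0,-0.8,22.4],[-0.01,-0.02,0.04],0.2],[[-2.0,-0.8,22.4],[-0.01,-0.02,0.04],0.2]]
--
```

View pics/wrist3.png

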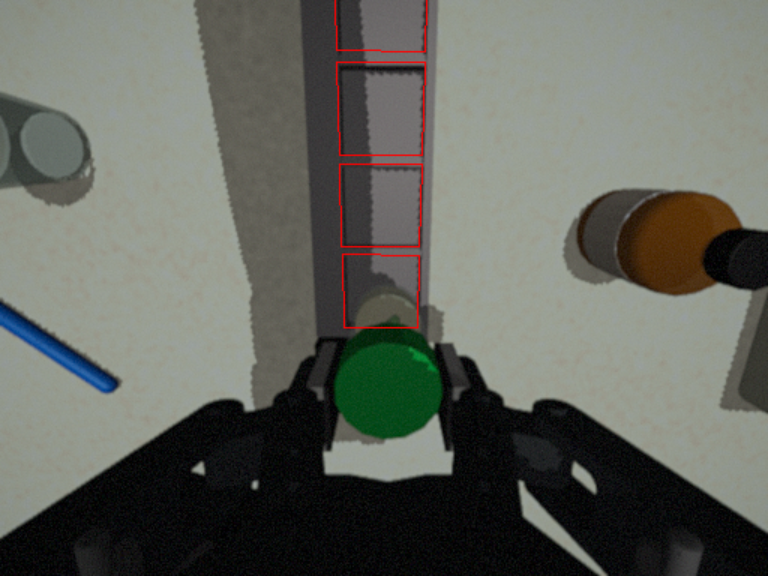

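The overlay sits on the grey compartments in the picture, e.g. the +90 one at (380,290) in the enlarged view. I'll lower the vial into it.

Emit:
{"api": "step_arm", "payload": {"plan": [[[-4,-1,20],[0,0,0],0.2],[[-4,-1,28],[0,0,0],0.2],[[0,0,26],[0,0,0],0.2],[[0,0,14],[0,0,0],0.2],[[0,0,6],[0,0,0],0.2]]}}

```text
t: 7.42
position: [0.6222, 0.2525, 0.0584]
tool_rot: [[-0.945, -0.328, -0.004], [-0.328, 0.945, -0.002], [0.005, -0.001, -1.0]]
force: [-0.2, -0.4, -0.5]
grip_width: 0.035
gripper_force: 40.2
```

Emit:
{"api": "step_arm", "payload": {"plan": [[[0,0,2],[0,0,0],0.2],[[0,0,2],[0,0,0],0.2],[[0,0,1],[0,0,0],0.2],[[0,0,0],[0,0,0],0.2]]}}

```text
t: 7.75
position: [0.6246, 0.2549, 0.0576]
tool_rot: [[-0.944, -0.329, 0.002], [-0.329, 0.944, 0.001], [-0.002, 0.0, -1.0]]
force: [-0.2, 0.0, -0.8]
grip_width: 0.0348
gripper_force: 40.2
```

Emit:
{"api": "step_arm", "payload": {"plan": [[[0,0,1],[0,0,0],0.2],[[0,0,1],[0,0,0],0.2],[[0,0,0],[0,0,0],0.2]]}}

```text
t: 8.0
position: [0.6251, 0.2552, 0.0569]
tool_rot: [[-0.944, -0.33, 0.004], [-0.33, 0.944, 0.001], [-0.004, -0.0, -1.0]]
force: [-0.1, 0.3, 7.3]
grip_width: 0.0347
gripper_force: 40.9
```

Emit:
{"api": "step_arm", "payload": {"plan": [[[0,0,0],[0,0,0],0.7],[[0,0,0],[0,0,0],1],[[0,0,0],[0,0,0],1],[[0,0,0],[0,0,0],1],[[0,0,-5],[0,0,0],1]]}}

```text
t: 8.42
position: [0.6233, 0.2547, 0.0582]
tool_rot: [[-0.944, -0.33, -0.002], [-0.33, 0.944, -0.001], [0.002, -0.0, -1.0]]
force: [-0.1, 0.1, 0.1]
grip_width: 0.0855
gripper_force: 0.0
```

Emit:
{"api": "step_arm", "payload": {"plan": [[[0,0,-25],[0,0,0],1],[[0,0,-30],[0,0,0],1],[[0,0,-20],[0,0,0],1],[[0,0,0],[0,0,0],1]]}}

```text
t: 8.75
position: [0.626, 0.2558, 0.14]
tool_rot: [[-0.944, -0.33, 0.007], [-0.33, 0.944, 0.003], [-0.008, 0.0, -1.0]]
force: [1.1, 0.5, 1.1]
grip_width: 0.0852
gripper_force: 0.0
```

Run:
```python
from h import *
p=read_camera("wrist")
cv2.imwrite('pics/wrist4.png',p['img'][:,:,::-1])
plan([((.513,-.236,.13),97.3,16,1)])
```

```text
t 8.8 p [0.6255 0.2555 0.1376] j [22. 24.  8. 74.  0.  3.] grip 0.0853 0.0
[[[8.9,-14.2,0.2],[0.0,0.01,0.4],1],[[17.7,-28.6,0.4],[0.0,0.02,0.8],1],[[17.3,-28.8,0.4],[0.0,0.02,0.8],1],[[16.9,-29.1,0.4],[0.0,0.02,0.8],1],[[16.5,-29.3,0.4],[0.0,0.02,0.8],1]]
[[[16.1,-29.5,0.4],[0.0,0.02,0.8],1],[[15.7,-29.7,0.4],[0.0,0.02,0.8],1],[[15.2,-30.0,0.4],[0.0,0.02,0.8],1],[[14.8,-30.2,0.5],[0.0,0.02,0.8],1],[[14.4,-30.4,0.5],[0.0,0.02,0.8],1]]
[[[14.0,-30.6,0.5],[0.0,0.02,0.8],1],[[13.5,-30.8,0.5],[0.0,0.02,0.8],1],[[13.1,-30.9,0.5],[0.0,0.02,0.8],1],[[12.7,-31.1,0.5],[0.0,0.02,0.8],1],[[12.3,-31.3,0.5],[0.0,0.02,0.8],1]]
[[[5.9,-15.7,0.3],[0.0,0.01,0.4],1]]
--
```

View pics/wrist4.png

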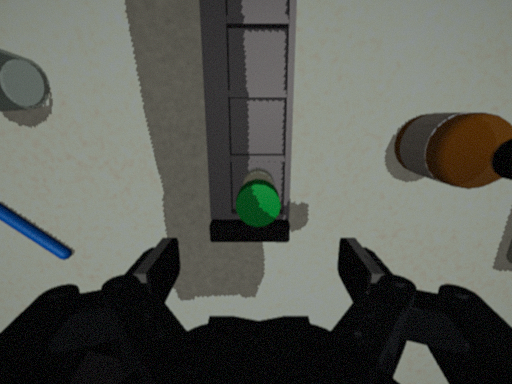

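Green stands in the +90 compartment, cap at (258,203), and it's released. Red is next.

Emit:
{"api": "step_arm", "payload": {"plan": [[[9,-14,0],[0,0,0],1],[[18,-29,0],[0,0,1],1],[[17,-29,0],[0,0,1],1],[[17,-29,0],[0,0,1],1],[[16,-29,0],[0,0,1],1]]}}

```text
t: 9.22
position: [0.5894, 0.1061, 0.1328]
tool_rot: [[-0.965, -0.263, -0.002], [-0.263, 0.965, -0.0], [0.002, 0.0, -1.0]]
force: [0.2, -0.3, 0.9]
grip_width: 0.0851
gripper_force: 0.0
```

Emit:
{"api": "step_arm", "payload": {"plan": [[[16,-30,0],[0,0,1],1],[[16,-30,0],[0,0,1],1],[[15,-30,0],[0,0,1],1],[[15,-30,0],[0,0,1],1],[[14,-30,0],[0,0,1],1]]}}

```text
t: 9.63
position: [0.5497, -0.0574, 0.1331]
tool_rot: [[-0.984, -0.177, -0.002], [-0.177, 0.984, 0.0], [0.002, 0.0, -1.0]]
force: [0.1, 0.2, -0.1]
grip_width: 0.0853
gripper_force: 0.0
```

Emit:
{"api": "step_arm", "payload": {"plan": [[[14,-31,0],[0,0,1],1],[[14,-31,0],[0,0,1],1],[[13,-31,0],[0,0,1],1],[[13,-31,0],[0,0,0],1],[[12,-31,0],[0,0,0],1]]}}

```text
t: 10.05
position: [0.5071, -0.2203, 0.1331]
tool_rot: [[-0.992, -0.126, -0.002], [-0.126, 0.992, 0.001], [0.002, 0.001, -1.0]]
force: [1.6, -0.1, -0.5]
grip_width: 0.0853
gripper_force: 0.0
```

Emit:
{"api": "step_arm", "payload": {"plan": [[[6,-15,3],[0,0,0],1],[[0,0,3],[0,0,0],1],[[0,0,0],[0,0,0],1]]}}

```text
t: 10.3
position: [0.5033, -0.235, 0.1266]
tool_rot: [[-0.992, -0.124, -0.002], [-0.124, 0.992, 0.001], [0.002, 0.002, -1.0]]
force: [-0.4, 0.6, -1.0]
grip_width: 0.0852
gripper_force: 0.0
```

```bash
cat >> h.py <<'E'
def cap(name):
    p=read_camera("wrist")
    for r in regions_of('vial_'+name,p):
        u,v=np.nonzero(r['pixels'])[::-1];print('at',np.round(r['at']),round(r['conf'],2),'bbox',u.min(),u.max(),v.min(),v.max())
    if name!='white':
        n,l,s,ce=cv2.connectedComponentsWithStats(hsvmask(p,name).astype(np.uint8))
        for i in range(1,n):
            if s[i,4]>300: print('cap px',ce[i].round(1),s[i],'world',ray(p,ce[i],.084).round(4))
    return p
E
python3 - <<'E'
from h import *
cap('red');plan([((.513,-.236,.056),97.3,4,1)])
E
```

```text
at [253. 218.] 0.6 bbox 231 277 185 250
cap px [215.9 207.6] [209 191  15  35 478] world [ 0.4998 -0.2657  0.084 ]
cap px [253.6 229.1] [ 231  208   46   43 1576] world [ 0.5133 -0.2362  0.084 ]
t 10.4 p [ 0.5041 -0.2338  0.1274] j [-25.  12. -10.  68.   0. -32.] grip 0.0858 0.0
[[[-2.2,-0.8,17.9],[0.02,-0.02,-0.01],1],[[-2.1,-0.8,17.9],[0.02,-0.02,-0.01],1],[[-2.1,-0.8,17.9],[0.02,-0.02,-0.01],1],[[-2.1,-0.8,17.9],[0.02,-0.02,-0.01],1]]
--
```

Emit:
{"api": "step_arm", "payload": {"plan": [[[-5,-2,16],[0,0,0],1],[[-4,-1,22],[0,0,0],1],[[0,0,22],[0,0,0],1],[[0,0,11],[0,0,0],1],[[0,0,0],[0,0,0],0.5]]}}

```text
t: 10.82
position: [0.5123, -0.2345, 0.0545]
tool_rot: [[-0.992, -0.128, -0.005], [-0.128, 0.992, 0.002], [0.004, 0.003, -1.0]]
force: [0.1, 0.8, -0.2]
grip_width: 0.0755
gripper_force: 0.0
```

Emit:
{"api": "step_arm", "payload": {"plan": [[[0,0,0],[0,0,0],0.2],[[0,0,0],[0,0,0],0.2],[[0,0,0],[0,0,0],0.2],[[0,0,0],[0,0,0],0.2],[[0,0,0],[0,0,0],0.2]]}}

```text
t: 11.23
position: [0.5148, -0.2369, 0.059]
tool_rot: [[-0.992, -0.126, 0.003], [-0.126, 0.992, -0.001], [-0.003, -0.001, -1.0]]
force: [-1.1, 1.1, 6.9]
grip_width: 0.0348
gripper_force: 39.9
```

Emit:
{"api": "step_arm", "payload": {"plan": [[[0,0,-10],[0,0,0],0.2],[[0,0,-25],[0,0,0],0.2],[[0,0,-30],[0,0,0],0.2],[[0,0,-25],[0,0,0],0.2],[[0,0,-10],[0,0,0],0.2]]}}

```text
t: 11.65
position: [0.515, -0.2372, 0.1617]
tool_rot: [[-0.992, -0.126, 0.005], [-0.126, 0.992, -0.002], [-0.004, -0.003, -1.0]]
force: [0.5, -0.3, -0.3]
grip_width: 0.0348
gripper_force: 40.1
```

Run:
```python
from h import *
G=(.539,.224,np.radians(19.1))
plan([((*toW(G,.03),.155),109.1,15,.2)])
```

```text
t 11.65 p [ 0.515  -0.2372  0.1617] j [-25.  12.  -5.  72.  -0. -32.] grip 0.0348 40.129693150520325
[[[-4.0,16.5,0.2],[-0.01,0.01,-0.42],0.2],[[-8.2,32.8,0.4],[-0.01,0.02,-0.85],0.2],[[-8.7,32.7,0.4],[-0.01,0.02,-0.85],0.2],[[-9.2,32.6,0.4],[-0.01,0.02,-0.85],0.2],[[-9.6,32.5,0.4],[-0.01,0.02,-0.85],0.2]]
[[[-10.1,32.3,0.4],[-0.01,0.02,-0.85],0.2],[[-10.6,32.2,0.4],[-0.01,0.02,-0.85],0.2],[[-11.1,32.0,0.5],[-0.01,0.02,-0.85],0.2],[[-11.5,31.8,0.5],[-0.01,0.02,-0.85],0.2],[[-12.0,31.6,0.5],[-0.01,0.02,-0.85],0.2]]
[[[-12.5,31.5,0.5],[-0.01,0.02,-0.85],0.2],[[-12.9,31.3,0.5],[-0.01,0.02,-0.85],0.2],[[-13.4,31.1,0.5],[-0.01,0.02,-0.85],0.2],[[-13.9,30.9,0.5],[-0.01,0.02,-0.85],0.2],[[-7.2,15.3,0.2],[-0.01,0.01,-0.42],0.2]]
--
```

Emit:
{"api": "step_arm", "payload": {"plan": [[[-4,16,0],[0,0,0],0.2],[[-8,33,0],[0,0,-1],0.2],[[-9,33,0],[0,0,-1],0.2],[[-9,33,0],[0,0,-1],0.2],[[-10,32,0],[0,0,-1],0.2]]}}

```text
t: 12.07
position: [0.5309, -0.0839, 0.1569]
tool_rot: [[-0.981, -0.195, -0.001], [-0.195, 0.981, 0.0], [0.001, 0.0, -1.0]]
force: [1.3, -0.0, -1.1]
grip_width: 0.0348
gripper_force: 40.1
```

Emit:
{"api": "step_arm", "payload": {"plan": [[[-10,32,0],[0,0,-1],0.2],[[-11,32,0],[0,0,-1],0.2],[[-12,32,0],[0,0,-1],0.2],[[-12,32,0],[0,0,-1],0.2],[[-12,32,0],[0,0,-1],0.2]]}}

```text
t: 12.48
position: [0.5499, 0.0852, 0.1569]
tool_rot: [[-0.96, -0.28, -0.001], [-0.28, 0.96, -0.0], [0.001, -0.0, -1.0]]
force: [0.3, -0.2, -0.3]
grip_width: 0.0349
gripper_force: 40.1
```

Emit:
{"api": "step_arm", "payload": {"plan": [[[-13,31,0],[0,0,-1],0.2],[[-13,31,0],[0,0,-1],0.2],[[-14,31,0],[0,0,-1],0.2],[[-14,31,0],[0,0,0],0.2],[[-7,15,0],[0,0,0],0.2]]}}

```text
t: 12.9
position: [0.5652, 0.238, 0.1565]
tool_rot: [[-0.943, -0.332, -0.001], [-0.332, 0.943, 0.001], [0.001, 0.001, -1.0]]
force: [0.2, -0.6, -0.1]
grip_width: 0.035
gripper_force: 40.2
```

Emit:
{"api": "step_arm", "payload": {"plan": [[[0,0,0],[0,0,0],0.2],[[0,0,0],[0,0,0],0.2],[[0,0,0],[0,0,0],0.2]]}}

```text
t: 13.15
position: [0.5653, 0.2338, 0.1569]
tool_rot: [[-0.944, -0.329, -0.001], [-0.329, 0.944, -0.001], [0.001, -0.001, -1.0]]
force: [0.7, -0.0, -1.2]
grip_width: 0.0349
gripper_force: 40.2
```

Run:
```python
from h import *
G=(.539,.224,np.radians(19.1))
plan([((*toW(G,.03),.062),109.1,1,.2)])
```

```text
t 13.15 p [0.5653 0.2338 0.1569] j [22. 17.  1. 74. -0.  3.] grip 0.0349 40.18846392631531
[[[-2.1,-0.6,94.9],[-0.03,-0.06,0.11],0.2]]
--
```

Emit:
{"api": "step_arm", "payload": {"plan": [[[-2,-1,20],[0,0,0],0.2],[[0,0,28],[0,0,0],0.2],[[0,0,26],[0,0,0],0.2],[[0,0,14],[0,0,0],0.2],[[0,0,6],[0,0,0],0.2]]}}

```text
t: 13.57
position: [0.5663, 0.232, 0.0606]
tool_rot: [[-0.945, -0.327, -0.004], [-0.327, 0.945, -0.002], [0.004, -0.001, -1.0]]
force: [0.2, -0.4, -1.3]
grip_width: 0.0348
gripper_force: 40.2
```

Emit:
{"api": "step_arm", "payload": {"plan": [[[0,0,2],[0,0,0],0.2],[[0,0,2],[0,0,0],0.2],[[0,0,1],[0,0,0],0.2],[[0,0,0],[0,0,0],0.2]]}}

```text
t: 13.9
position: [0.5685, 0.2344, 0.0595]
tool_rot: [[-0.944, -0.329, 0.002], [-0.329, 0.944, 0.001], [-0.002, 0.0, -1.0]]
force: [1.4, 0.0, -0.6]
grip_width: 0.035
gripper_force: 40.2
```

Emit:
{"api": "step_arm", "payload": {"plan": [[[0,0,1],[0,0,0],0.2],[[0,0,1],[0,0,0],0.2],[[0,0,0],[0,0,0],0.2]]}}

```text
t: 14.15
position: [0.569, 0.2347, 0.059]
tool_rot: [[-0.944, -0.329, 0.004], [-0.329, 0.944, 0.001], [-0.004, -0.0, -1.0]]
force: [-1.6, -2.5, 9.4]
grip_width: 0.0345
gripper_force: 41.1
```

Emit:
{"api": "step_arm", "payload": {"plan": [[[0,0,0],[0,0,0],0.7],[[0,0,0],[0,0,0],1],[[0,0,0],[0,0,0],1],[[0,0,0],[0,0,0],1],[[0,0,-5],[0,0,0],1]]}}

```text
t: 14.57
position: [0.5671, 0.2342, 0.0603]
tool_rot: [[-0.944, -0.33, -0.002], [-0.33, 0.944, -0.001], [0.002, -0.0, -1.0]]
force: [0.0, 0.1, -0.3]
grip_width: 0.0853
gripper_force: 0.0
```

Emit:
{"api": "step_arm", "payload": {"plan": [[[0,0,-25],[0,0,0],1],[[0,0,-30],[0,0,0],1],[[0,0,-18],[0,0,0],1],[[0,0,0],[0,0,0],1]]}}

```text
t: 14.9
position: [0.5699, 0.2353, 0.1394]
tool_rot: [[-0.944, -0.33, 0.007], [-0.33, 0.944, 0.003], [-0.007, 0.0, -1.0]]
force: [0.4, 0.1, -0.4]
grip_width: 0.0857
gripper_force: 0.0
```

Run:
```python
from h import *
cap('red')
print(toW((.539,.224,np.radians(19.1)),.03))
plan([((.571,-.225,.13),97.3,16,1)])
```

```text
at [257. 201.] 0.69 bbox 236 280 171 228
cap px [258.  207.8] [ 236  186   45   44 1520] world [0.5676 0.2353 0.084 ]
[0.56734847 0.23381654]
t 15.0 p [0.5683 0.2347 0.1352] j [22. 18. -1. 71. -0.  3.] grip 0.0852 0.0
[[[5.0,-14.5,0.2],[0.0,0.0,0.4],1],[[9.7,-29.1,0.3],[0.0,0.01,0.8],1],[[9.3,-29.2,0.3],[0.0,0.01,0.8],1],[[8.9,-29.3,0.3],[0.0,0.01,0.8],1],[[8.5,-29.4,0.3],[0.0,0.01,0.8],1]]
[[[8.1,-29.6,0.3],[0.0,0.01,0.8],1],[[7.7,-29.7,0.3],[0.0,0.01,0.8],1],[[7.3,-29.8,0.3],[0.0,0.01,0.8],1],[[6.9,-29.9,0.3],[0.0,0.01,0.8],1],[[6.4,-30.0,0.3],[0.0,0.01,0.8],1]]
[[[6.0,-30.0,0.3],[0.0,0.01,0.8],1],[[5.6,-30.1,0.3],[0.0,0.01,0.8],1],[[5.2,-30.2,0.3],[0.0,0.01,0.8],1],[[4.8,-30.3,0.3],[0.0,0.01,0.8],1],[[4.3,-30.3,0.3],[0.0,0.01,0.8],1]]
[[[2.0,-15.2,0.2],[0.0,0.0,0.4],1]]
--
```

Red's cap measures (0.5676, 0.2353) against a target of (0.5673, 0.2338). White is next.

Emit:
{"api": "step_arm", "payload": {"plan": [[[5,-14,0],[0,0,0],1],[[9,-29,0],[0,0,1],1],[[9,-29,0],[0,0,1],1],[[8,-29,0],[0,0,1],1],[[8,-29,0],[0,0,1],1]]}}

```text
t: 15.42
position: [0.5694, 0.0966, 0.1326]
tool_rot: [[-0.965, -0.262, -0.003], [-0.262, 0.965, -0.001], [0.003, -0.0, -1.0]]
force: [0.9, -0.8, 0.8]
grip_width: 0.0857
gripper_force: 0.0
```

Emit:
{"api": "step_arm", "payload": {"plan": [[[8,-30,0],[0,0,1],1],[[7,-30,0],[0,0,1],1],[[7,-30,0],[0,0,1],1],[[6,-30,0],[0,0,1],1],[[6,-30,0],[0,0,1],1]]}}

```text
t: 15.83
position: [0.5704, -0.0572, 0.1327]
tool_rot: [[-0.984, -0.177, -0.003], [-0.177, 0.984, 0.0], [0.003, 0.001, -1.0]]
force: [1.1, 0.0, -0.8]
grip_width: 0.0855
gripper_force: 0.0
```

Emit:
{"api": "step_arm", "payload": {"plan": [[[5,-30,0],[0,0,1],1],[[5,-30,0],[0,0,1],1],[[5,-30,0],[0,0,1],1],[[4,-30,0],[0,0,0],1],[[4,-30,0],[0,0,0],1]]}}

```text
t: 16.25
position: [0.5695, -0.2087, 0.1327]
tool_rot: [[-0.992, -0.125, -0.003], [-0.125, 0.992, 0.001], [0.003, 0.001, -1.0]]
force: [-0.4, 0.0, 0.1]
grip_width: 0.0854
gripper_force: 0.0
```

Emit:
{"api": "step_arm", "payload": {"plan": [[[2,-15,3],[0,0,0],1],[[0,0,3],[0,0,0],1],[[0,0,0],[0,0,0],1]]}}

```text
t: 16.5
position: [0.5697, -0.2224, 0.1262]
tool_rot: [[-0.992, -0.124, -0.003], [-0.124, 0.992, 0.002], [0.003, 0.002, -1.0]]
force: [-0.1, 1.0, -0.8]
grip_width: 0.0852
gripper_force: 0.0
```

Run:
```python
from h import *
p=cap('white');x0=[*toW((.5445,-.229,np.radians(7.4)),.03),.084];print(x0,proj(p,[x0]))
h=cv2.cvtColor(p['img'],cv2.COLOR_RGB2HSV);m=((h[...,1]<40)&(h[...,2]>np.percentile(h[...,2],90))).astype(np.uint8)
g=cv2.cvtColor(p['img'],cv2.COLOR_RGB2GRAY)
c=cv2.HoughCircles(cv2.medianBlur(g,5)[170:270,200:310],cv2.HOUGH_GRADIENT,1,20,param1=80,param2=12,minRadius=17,maxRadius=27)
print(None if c is None else [( (a+[200,170,0]).round(1),ray(p,a[:2]+[200,170],.084).round(4)) for a in c[0][:3]])
cv2.imwrite('pics/wrist5.png',p['img'][:,:,::-1])
plan([((.570,-.2245,.057),97.3,4,1)])
```

```text
at [255. 210.] 0.96 bbox 231 278 176 240
[np.float64(0.5742501348714927), np.float64(-0.22513613210267314), 0.084] [[252.51365672 222.4214085 ]]
[(array([253.5, 219.5,  23. ]), array([ 0.5719, -0.2247,  0.084 ])), (array([251.5, 262.5,  18.1]), array([ 0.6074, -0.2219,  0.084 ])), (array([252.5, 196.5,  20.2]), array([ 0.5543, -0.2275,  0.084 ]))]
t 16.6 p [ 0.5704 -0.2211  0.1274] j [-21.  18.  -2.  70.   0. -28.] grip 0.0855 0.0
[[[0.2,-0.9,17.6],[0.02,-0.02,-0.01],1],[[0.2,-0.9,17.6],[0.02,-0.02,-0.01],1],[[0.2,-0.8,17.6],[0.02,-0.02,-0.01],1],[[0.2,-0.8,17.6],[0.02,-0.02,-0.01],1]]
--
```

View pics/wrist5.png

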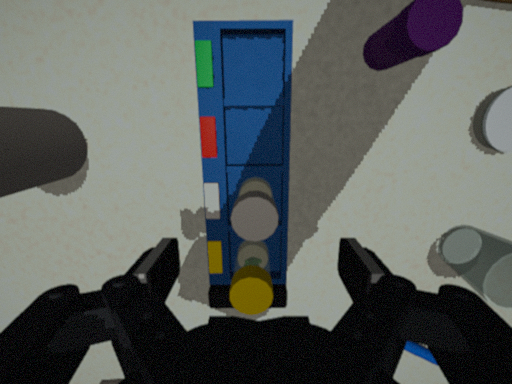

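White cap at (254,217) and yellow at (251,289). The two emptied compartments are clear. I'll descend on white.

Emit:
{"api": "step_arm", "payload": {"plan": [[[0,-2,16],[0,0,0],1],[[0,-1,22],[0,0,0],1],[[0,0,22],[0,0,0],1],[[0,0,10],[0,0,0],1],[[0,0,0],[0,0,0],0.5]]}}

```text
t: 17.02
position: [0.5699, -0.223, 0.0557]
tool_rot: [[-0.992, -0.128, -0.004], [-0.128, 0.992, 0.002], [0.004, 0.003, -1.0]]
force: [0.0, 0.6, 0.1]
grip_width: 0.0757
gripper_force: 0.0
```

Emit:
{"api": "step_arm", "payload": {"plan": [[[0,0,0],[0,0,0],0.2],[[0,0,0],[0,0,0],0.2],[[0,0,0],[0,0,0],0.2],[[0,0,0],[0,0,0],0.2],[[0,0,0],[0,0,0],0.2]]}}

```text
t: 17.43
position: [0.5726, -0.2253, 0.0601]
tool_rot: [[-0.992, -0.126, 0.003], [-0.126, 0.992, -0.001], [-0.003, -0.001, -1.0]]
force: [-0.4, 1.2, 5.5]
grip_width: 0.0345
gripper_force: 40.2
```

Emit:
{"api": "step_arm", "payload": {"plan": [[[0,0,-10],[0,0,0],0.2],[[0,0,-25],[0,0,0],0.2],[[0,0,-30],[0,0,0],0.2],[[0,0,-25],[0,0,0],0.2],[[0,0,-10],[0,0,0],0.2]]}}

```text
t: 17.85
position: [0.5726, -0.2256, 0.1628]
tool_rot: [[-0.992, -0.126, 0.005], [-0.126, 0.992, -0.002], [-0.004, -0.003, -1.0]]
force: [0.4, -0.3, 0.2]
grip_width: 0.0346
gripper_force: 40.0
```

Run:
```python
from h import *
G=(.539,.224,np.radians(19.1))
plan([((*toW(G,-.03),.157),109.1,15,.2)])
```

```text
t 17.85 p [ 0.5726 -0.2256  0.1628] j [-22.  17.   2.  74.  -0. -29.] grip 0.0346 39.95550870895386
[[[0.2,15.9,0.2],[-0.01,0.01,-0.42],0.2],[[0.2,31.7,0.3],[-0.01,0.02,-0.85],0.2],[[-0.3,31.7,0.3],[-0.01,0.02,-0.85],0.2],[[-0.7,31.7,0.4],[-0.01,0.02,-0.85],0.2],[[-1.2,31.7,0.4],[-0.01,0.02,-0.85],0.2]]
[[[-1.7,31.7,0.4],[-0.01,0.02,-0.85],0.2],[[-2.1,31.7,0.4],[-0.01,0.02,-0.85],0.2],[[-2.6,31.6,0.4],[-0.01,0.02,-0.85],0.2],[[-3.1,31.6,0.4],[-0.01,0.02,-0.85],0.2],[[-3.5,31.5,0.4],[-0.01,0.02,-0.85],0.2]]
[[[-4.0,31.5,0.4],[-0.01,0.02,-0.85],0.2],[[-4.5,31.4,0.4],[-0.01,0.02,-0.85],0.2],[[-4.9,31.3,0.4],[-0.01,0.02,-0.85],0.2],[[-5.4,31.3,0.4],[-0.01,0.02,-0.85],0.2],[[-2.9,15.6,0.2],[-0.01,0.01,-0.42],0.2]]
--
```

Emit:
{"api": "step_arm", "payload": {"plan": [[[0,16,0],[0,0,0],0.2],[[0,32,0],[0,0,-1],0.2],[[-1,32,0],[0,0,-1],0.2],[[-1,32,0],[0,0,-1],0.2],[[-2,32,0],[0,0,-1],0.2]]}}

```text
t: 18.27
position: [0.5525, -0.0801, 0.1568]
tool_rot: [[-0.981, -0.195, -0.002], [-0.195, 0.981, 0.001], [0.002, 0.001, -1.0]]
force: [0.5, -0.8, -1.6]
grip_width: 0.0342
gripper_force: 40.0
```

Emit:
{"api": "step_arm", "payload": {"plan": [[[-2,32,0],[0,0,-1],0.2],[[-3,32,0],[0,0,-1],0.2],[[-3,31,0],[0,0,-1],0.2],[[-4,31,0],[0,0,-1],0.2],[[-4,31,0],[0,0,-1],0.2]]}}

```text
t: 18.68
position: [0.532, 0.0764, 0.1568]
tool_rot: [[-0.96, -0.281, -0.002], [-0.281, 0.96, -0.0], [0.002, 0.0, -1.0]]
force: [0.5, 1.6, -0.5]
grip_width: 0.0348
gripper_force: 40.0
```

Emit:
{"api": "step_arm", "payload": {"plan": [[[-4,31,0],[0,0,-1],0.2],[[-5,31,0],[0,0,-1],0.2],[[-5,31,0],[0,0,-1],0.2],[[-5,31,0],[0,0,0],0.2],[[-3,15,0],[0,0,0],0.2]]}}

```text
t: 19.1
position: [0.5097, 0.2167, 0.1567]
tool_rot: [[-0.943, -0.332, -0.003], [-0.332, 0.943, 0.0], [0.002, 0.001, -1.0]]
force: [-0.8, -0.7, 0.8]
grip_width: 0.0346
gripper_force: 40.1
```

Emit:
{"api": "step_arm", "payload": {"plan": [[[0,0,0],[0,0,0],0.2],[[0,0,0],[0,0,0],0.2],[[0,0,0],[0,0,0],0.2]]}}

```text
t: 19.35
position: [0.5111, 0.2132, 0.1574]
tool_rot: [[-0.944, -0.33, -0.001], [-0.33, 0.944, -0.001], [0.002, -0.0, -1.0]]
force: [0.0, 0.7, -1.0]
grip_width: 0.0346
gripper_force: 40.1
```

Run:
```python
from h import *
G=(.539,.224,np.radians(19.1))
plan([((*toW(G,-.03),.062),109.1,1,.2)])
```

```text
t 19.35 p [0.5111 0.2132 0.1574] j [23. 11. -7. 72. -0.  3.] grip 0.0346 40.06408095359802
[[[-0.1,1.1,95.4],[-0.02,-0.1,0.15],0.2]]
--
```

Emit:
{"api": "step_arm", "payload": {"plan": [[[0,1,20],[0,0,0],0.2],[[0,0,28],[0,0,0],0.2],[[0,0,26],[0,0,0],0.2],[[0,0,14],[0,0,0],0.2],[[0,0,6],[0,0,0],0.2]]}}

```text
t: 19.77
position: [0.5099, 0.2125, 0.0613]
tool_rot: [[-0.945, -0.328, -0.004], [-0.328, 0.945, -0.002], [0.005, -0.0, -1.0]]
force: [-0.9, 0.3, -0.7]
grip_width: 0.0343
gripper_force: 40.1
```

Emit:
{"api": "step_arm", "payload": {"plan": [[[0,0,2],[0,0,0],0.2],[[0,0,2],[0,0,0],0.2],[[0,0,1],[0,0,0],0.2],[[0,0,0],[0,0,0],0.2]]}}

```text
t: 20.1
position: [0.5122, 0.2146, 0.0603]
tool_rot: [[-0.944, -0.329, 0.002], [-0.329, 0.944, 0.001], [-0.002, 0.0, -1.0]]
force: [0.3, 0.0, -0.6]
grip_width: 0.0348
gripper_force: 40.1
```

Emit:
{"api": "step_arm", "payload": {"plan": [[[0,0,1],[0,0,0],0.2],[[0,0,0],[0,0,0],0.2]]}}

```text
t: 20.27
position: [0.5124, 0.2148, 0.0601]
tool_rot: [[-0.944, -0.329, 0.003], [-0.329, 0.944, 0.001], [-0.003, -0.0, -1.0]]
force: [-2.0, -1.0, 5.2]
grip_width: 0.0348
gripper_force: 40.6
```

Contact. Releasing.

Emit:
{"api": "step_arm", "payload": {"plan": [[[0,0,0],[0,0,0],0.7],[[0,0,0],[0,0,0],1],[[0,0,0],[0,0,0],1],[[0,0,0],[0,0,0],1],[[0,0,-5],[0,0,0],1]]}}

```text
t: 20.68
position: [0.5109, 0.2143, 0.0625]
tool_rot: [[-0.944, -0.33, -0.002], [-0.33, 0.944, -0.001], [0.002, -0.0, -1.0]]
force: [0.2, -0.1, 0.4]
grip_width: 0.0857
gripper_force: 0.0
```

Emit:
{"api": "step_arm", "payload": {"plan": [[[0,0,-25],[0,0,0],1],[[0,0,-30],[0,0,0],1],[[0,0,-18],[0,0,0],1],[[0,0,0],[0,0,0],1]]}}

```text
t: 21.02
position: [0.5136, 0.2155, 0.1411]
tool_rot: [[-0.944, -0.33, 0.006], [-0.33, 0.944, 0.003], [-0.007, 0.0, -1.0]]
force: [0.5, 0.2, 0.6]
grip_width: 0.0854
gripper_force: 0.0
```

Run:
```python
from h import *
p=cap('white');print(proj(p,[[*toW((.539,.224,np.radians(19.1)),-.03),.084]]))
plan([((.6355,-.2195,.131),97.3,16,1)])
```

```text
[[256.68839961 205.85094925]]
t 21.12 p [0.512  0.2148 0.1372] j [23. 11. -9. 69.  0.  4.] grip 0.0849 0.0
[[[0.9,-15.0,0.2],[0.0,0.0,0.4],1],[[1.6,-30.1,0.4],[0.0,0.01,0.8],1],[[1.1,-30.1,0.4],[0.0,0.01,0.8],1],[[0.7,-30.1,0.4],[0.0,0.01,0.8],1],[[0.3,-30.1,0.4],[0.0,0.01,0.8],1]]
[[[-0.1,-30.1,0.4],[0.0,0.01,0.8],1],[[-0.5,-30.1,0.4],[0.0,0.01,0.8],1],[[-0.9,-30.1,0.4],[0.0,0.01,0.8],1],[[-1.4,-30.1,0.4],[0.0,0.01,0.8],1],[[-1.8,-30.0,0.4],[0.0,0.01,0.8],1]]
[[[-2.2,-30.0,0.4],[0.0,0.01,0.8],1],[[-2.6,-30.0,0.4],[0.0,0.01,0.8],1],[[-3.0,-29.9,0.4],[0.0,0.01,0.8],1],[[-3.4,-29.9,0.4],[0.0,0.01,0.8],1],[[-3.9,-29.9,0.4],[0.0,0.01,0.8],1]]
[[[-2.1,-14.9,0.2],[0.0,0.0,0.4],1]]
--
```

Emit:
{"api": "step_arm", "payload": {"plan": [[[1,-15,0],[0,0,0],1],[[1,-30,0],[0,0,1],1],[[1,-30,0],[0,0,1],1],[[0,-30,0],[0,0,1],1],[[0,-30,0],[0,0,1],1]]}}

```text
t: 21.53
position: [0.5495, 0.0839, 0.1348]
tool_rot: [[-0.965, -0.263, -0.002], [-0.263, 0.965, -0.0], [0.002, 0.0, -1.0]]
force: [1.1, -0.1, -0.7]
grip_width: 0.0854
gripper_force: 0.0
```

Emit:
{"api": "step_arm", "payload": {"plan": [[[0,-30,0],[0,0,1],1],[[-1,-30,0],[0,0,1],1],[[-1,-30,0],[0,0,1],1],[[-2,-30,0],[0,0,1],1],[[-2,-30,0],[0,0,1],1]]}}

```text
t: 21.95
position: [0.5897, -0.0609, 0.1347]
tool_rot: [[-0.984, -0.177, -0.002], [-0.177, 0.984, 0.0], [0.002, 0.001, -1.0]]
force: [0.7, 0.6, 0.5]
grip_width: 0.0855
gripper_force: 0.0
```

Emit:
{"api": "step_arm", "payload": {"plan": [[[-3,-30,0],[0,0,1],1],[[-3,-30,0],[0,0,1],1],[[-4,-30,0],[0,0,1],1],[[-4,-30,0],[0,0,0],1],[[-4,-30,0],[0,0,0],1]]}}

```text
t: 22.37
position: [0.6296, -0.2065, 0.1345]
tool_rot: [[-0.992, -0.126, -0.003], [-0.126, 0.992, 0.001], [0.002, 0.001, -1.0]]
force: [0.9, -0.8, -0.1]
grip_width: 0.0852
gripper_force: 0.0
```

Emit:
{"api": "step_arm", "payload": {"plan": [[[-2,-15,3],[0,0,0],1],[[0,0,3],[0,0,0],1],[[0,0,0],[0,0,0],1]]}}

```text
t: 22.62
position: [0.633, -0.2199, 0.1279]
tool_rot: [[-0.992, -0.125, -0.003], [-0.125, 0.992, 0.002], [0.003, 0.002, -1.0]]
force: [0.4, 0.1, -0.7]
grip_width: 0.0854
gripper_force: 0.0
```

Run:
```python
from h import *
p=cap('yellow')
plan([((.6355,-.2195,.058),97.3,1,1)])
```

```text
at [254. 214.] 0.8 bbox 235 282 179 243
at [252. 104.] 0.54 bbox 199 300 0 252
cap px [217.6 196.4] [210 179  16  36 513] world [ 0.6212 -0.2503  0.084 ]
cap px [257.3 221.6] [ 234  200   47   45 1643] world [ 0.6371 -0.2191  0.084 ]
t 22.72 p [ 0.6333 -0.2187  0.1293] j [-19.  24.   7.  73.   0. -26.] grip 0.0853 0.0
[[[-2.2,-1.2,71.3],[0.07,-0.1,-0.02],1]]
--
```

Emit:
{"api": "step_arm", "payload": {"plan": [[[-3,-1,16],[0,0,0],1],[[0,0,22],[0,0,0],1],[[0,0,22],[0,0,0],1],[[0,0,11],[0,0,0],1],[[0,0,0],[0,0,0],0.5]]}}

```text
t: 23.13
position: [0.6352, -0.2185, 0.0564]
tool_rot: [[-0.992, -0.128, -0.005], [-0.128, 0.992, 0.002], [0.005, 0.002, -1.0]]
force: [-0.6, 0.3, -0.1]
grip_width: 0.0753
gripper_force: 0.0
```

Emit:
{"api": "step_arm", "payload": {"plan": [[[0,0,0],[0,0,0],0.2],[[0,0,0],[0,0,0],0.2],[[0,0,0],[0,0,0],0.2],[[0,0,0],[0,0,0],0.2],[[0,0,0],[0,0,0],0.2]]}}

```text
t: 23.55
position: [0.6382, -0.2206, 0.0613]
tool_rot: [[-0.992, -0.126, 0.003], [-0.126, 0.992, -0.001], [-0.003, -0.001, -1.0]]
force: [0.0, 2.1, 6.2]
grip_width: 0.0346
gripper_force: 40.0
```

Emit:
{"api": "step_arm", "payload": {"plan": [[[0,0,-10],[0,0,0],0.2],[[0,0,-25],[0,0,0],0.2],[[0,0,-30],[0,0,0],0.2],[[0,0,-25],[0,0,0],0.2],[[0,0,-10],[0,0,0],0.2]]}}

```text
t: 23.97
position: [0.6384, -0.2211, 0.1643]
tool_rot: [[-0.992, -0.126, 0.005], [-0.126, 0.992, -0.002], [-0.005, -0.003, -1.0]]
force: [-0.4, -0.1, 0.5]
grip_width: 0.0349
gripper_force: 39.9
```

Run:
```python
from h import *
G=(.539,.224,np.radians(19.1))
plan([((*toW(G,-.09),.158),109.1,15,.2)])
```

```text
t 23.97 p [ 0.6384 -0.2211  0.1643] j [-19.  24.  11.  77.  -0. -26.] grip 0.0349 39.948222041130066
[[[4.7,15.6,0.2],[-0.01,0.01,-0.42],0.2],[[9.1,31.2,0.3],[-0.01,0.02,-0.85],0.2],[[8.6,31.3,0.3],[-0.01,0.02,-0.85],0.2],[[8.2,31.4,0.3],[-0.01,0.02,-0.85],0.2],[[7.7,31.6,0.4],[-0.01,0.02,-0.85],0.2]]
[[[7.2,31.7,0.4],[-0.01,0.02,-0.85],0.2],[[6.8,31.8,0.4],[-0.01,0.02,-0.85],0.2],[[6.3,31.9,0.4],[-0.01,0.02,-0.85],0.2],[[5.8,32.0,0.4],[-0.01,0.02,-0.85],0.2],[[5.4,32.0,0.4],[-0.01,0.02,-0.85],0.2]]
[[[4.9,32.1,0.4],[-0.01,0.02,-0.85],0.2],[[4.4,32.2,0.4],[-0.01,0.02,-0.85],0.2],[[3.9,32.2,0.4],[-0.01,0.02,-0.85],0.2],[[3.5,32.3,0.4],[-0.01,0.02,-0.85],0.2],[[1.5,16.2,0.2],[-0.01,0.01,-0.42],0.2]]
--
```

Emit:
{"api": "step_arm", "payload": {"plan": [[[5,16,0],[0,0,0],0.2],[[9,31,0],[0,0,-1],0.2],[[9,31,0],[0,0,-1],0.2],[[8,31,0],[0,0,-1],0.2],[[7,32,0],[0,0,-1],0.2]]}}

```text
t: 24.38
position: [0.5775, -0.0859, 0.1588]
tool_rot: [[-0.981, -0.195, -0.001], [-0.195, 0.981, -0.0], [0.001, 0.0, -1.0]]
force: [-0.3, -0.2, -0.2]
grip_width: 0.0346
gripper_force: 40.0
```

Emit:
{"api": "step_arm", "payload": {"plan": [[[7,32,0],[0,0,-1],0.2],[[6,32,0],[0,0,-1],0.2],[[6,32,0],[0,0,-1],0.2],[[5,32,0],[0,0,-1],0.2],[[5,32,0],[0,0,-1],0.2]]}}

```text
t: 24.8
position: [0.5126, 0.0636, 0.159]
tool_rot: [[-0.96, -0.28, -0.0], [-0.28, 0.96, -0.0], [0.0, -0.0, -1.0]]
force: [0.3, 0.7, 0.1]
grip_width: 0.0348
gripper_force: 40.0
```

Emit:
{"api": "step_arm", "payload": {"plan": [[[5,32,0],[0,0,-1],0.2],[[4,32,0],[0,0,-1],0.2],[[4,32,0],[0,0,-1],0.2],[[3,32,0],[0,0,0],0.2],[[2,16,0],[0,0,0],0.2]]}}

```text
t: 25.22
position: [0.4506, 0.1962, 0.1591]
tool_rot: [[-0.943, -0.331, -0.001], [-0.332, 0.943, 0.001], [0.0, 0.001, -1.0]]
force: [0.6, -0.1, -1.2]
grip_width: 0.0343
gripper_force: 40.0
```

Emit:
{"api": "step_arm", "payload": {"plan": [[[0,0,0],[0,0,0],0.2],[[0,0,0],[0,0,0],0.2],[[0,0,0],[0,0,0],0.2]]}}

```text
t: 25.47
position: [0.4524, 0.1935, 0.1591]
tool_rot: [[-0.944, -0.329, -0.0], [-0.329, 0.944, -0.001], [0.0, -0.0, -1.0]]
force: [-0.2, -0.5, -0.5]
grip_width: 0.0347
gripper_force: 40.1
```

Run:
```python
from h import *
G=(.539,.224,np.radians(19.1))
plan([((*toW(G,-.09),.062),109.1,1,.2)])
```

```text
t 25.47 p [0.4524 0.1935 0.1591] j [ 23.   4. -15.  71.  -0.   4.] grip 0.0347 40.057586431503296
[[[-1.9,0.5,97.1],[-0.03,-0.01,0.13],0.2]]
--
```

Emit:
{"api": "step_arm", "payload": {"plan": [[[-2,1,20],[0,0,0],0.2],[[0,0,28],[0,0,0],0.2],[[0,0,26],[0,0,0],0.2],[[0,0,14],[0,0,0],0.2],[[0,0,6],[0,0,0],0.2]]}}

```text
t: 25.88
position: [0.4528, 0.1936, 0.0626]
tool_rot: [[-0.945, -0.327, -0.004], [-0.327, 0.945, -0.002], [0.004, -0.001, -1.0]]
force: [-0.8, 0.7, -0.1]
grip_width: 0.0345
gripper_force: 40.1
```

Emit:
{"api": "step_arm", "payload": {"plan": [[[0,0,2],[0,0,0],0.2],[[0,0,2],[0,0,0],0.2],[[0,0,1],[0,0,0],0.2],[[0,0,0],[0,0,0],0.2]]}}

```text
t: 26.22
position: [0.4547, 0.1956, 0.0614]
tool_rot: [[-0.944, -0.329, 0.002], [-0.329, 0.944, 0.001], [-0.002, -0.0, -1.0]]
force: [0.0, -0.5, -1.2]
grip_width: 0.0344
gripper_force: 40.0
```

Emit:
{"api": "step_arm", "payload": {"plan": [[[0,0,1],[0,0,0],0.2],[[0,0,0],[0,0,0],0.2]]}}

```text
t: 26.38
position: [0.455, 0.1959, 0.0612]
tool_rot: [[-0.944, -0.329, 0.003], [-0.329, 0.944, 0.001], [-0.003, -0.0, -1.0]]
force: [-1.3, -0.6, 6.9]
grip_width: 0.0346
gripper_force: 40.8
```

Emit:
{"api": "step_arm", "payload": {"plan": [[[0,0,0],[0,0,0],0.7],[[0,0,0],[0,0,0],1],[[0,0,0],[0,0,0],1],[[0,0,0],[0,0,0],1],[[0,0,-5],[0,0,0],1]]}}

```text
t: 26.8
position: [0.4532, 0.1953, 0.0636]
tool_rot: [[-0.944, -0.33, -0.002], [-0.33, 0.944, -0.001], [0.002, -0.0, -1.0]]
force: [-0.7, 0.7, -0.5]
grip_width: 0.0854
gripper_force: 0.0
```

Emit:
{"api": "step_arm", "payload": {"plan": [[[0,0,-25],[0,0,0],1],[[0,0,-35],[0,0,0],1],[[0,0,-35],[0,0,0],1],[[20,-10,-20],[0,0,0],1],[[30,-20,-10],[0,0,0],1]]}}

```text
t: 27.22
position: [0.4186, 0.1523, 0.1926]
tool_rot: [[-0.943, -0.332, 0.005], [-0.332, 0.943, 0.002], [-0.005, 0.0, -1.0]]
force: [-0.7, -1.3, -0.3]
grip_width: 0.0855
gripper_force: 0.0
```

Emit:
{"api": "step_arm", "payload": {"plan": [[[30,-25,0],[0,0,0],1],[[30,-25,0],[0,0,0],1],[[20,-20,0],[0,0,0],1],[[0,0,0],[0,0,0],1],[[0,0,0],[0,0,0],1]]}}

```text
t: 27.63
position: [0.3637, 0.0575, 0.19]
tool_rot: [[-0.945, -0.327, 0.002], [-0.327, 0.945, 0.0], [-0.002, -0.0, -1.0]]
force: [-0.5, 0.0, -0.1]
grip_width: 0.0856
gripper_force: 0.0
```

Run:
```python
from h import *
G=(.539,.224,np.radians(19.1));o=get_obs();print(o['t'],o['position'],o['force'])
t=read_camera("top");s=read_camera("scene")
a=cv2.resize(t['img'][100:280,60:190],(390,540));b=cv2.resize(s['img'][160:300,310:420],(400,509))
b=cv2.copyMakeBorder(b,0,31,0,0,0);cv2.imwrite('pics/final.png',np.hstack([a,b])[:,:,::-1])
for p in(t,s):
  for c in('red','yellow','green'):
    n,l,st,ce=cv2.connectedComponentsWithStats(hsvmask(p,c).astype(np.uint8))
    for i in range(1,n):
        if st[i,4]>60:
            w=ray(p,ce[i],.084 if p is t else .078);d=w[:2]-G[:2];print(c,ce[i].round(1),st[i,4],w.round(4),'rack',(np.array([[np.cos(G[2]),np.sin(G[2])],[-np.sin(G[2]),np.cos(G[2])]])@d).round(4))
```

```text
27.6333 [0.36372792 0.05748239 0.18997344] [-0.48105055  0.02286357 -0.10102252]
red [105.9 176.1] 314 [0.5684 0.233  0.084 ] rack [ 0.0307 -0.0012]
red [383.2 207.9] 116 [ 0.519  -0.2579  0.084 ] rack [-0.1766 -0.4489]
yellow [375.2 145.3] 98 [ 0.6305 -0.2435  0.084 ] rack [-0.0665 -0.4717]
yellow [125.6 240.8] 310 [0.4553 0.195  0.084 ] rack [-0.0886 -0.    ]
green [ 95.8 145.6] 277 [0.6223 0.2524 0.084 ] rack [ 0.088  -0.0005]
green [387.3 239.5] 100 [ 0.4633 -0.2651  0.084 ] rack [-0.2316 -0.4374]
red [372.9 216.7] 181 [0.5643 0.2343 0.078 ] rack [0.0273 0.0015]
yellow [366.8 177.1] 138 [0.4515 0.1969 0.078 ] rack [-0.0916  0.003 ]
yellow [152.5 194.7] 61 [ 0.6826 -0.2237  0.078 ] rack [-0.0108 -0.47  ]
green [377.2 238.7] 169 [0.619  0.2544 0.078 ] rack [0.0855 0.0025]
```

View pics/final.png

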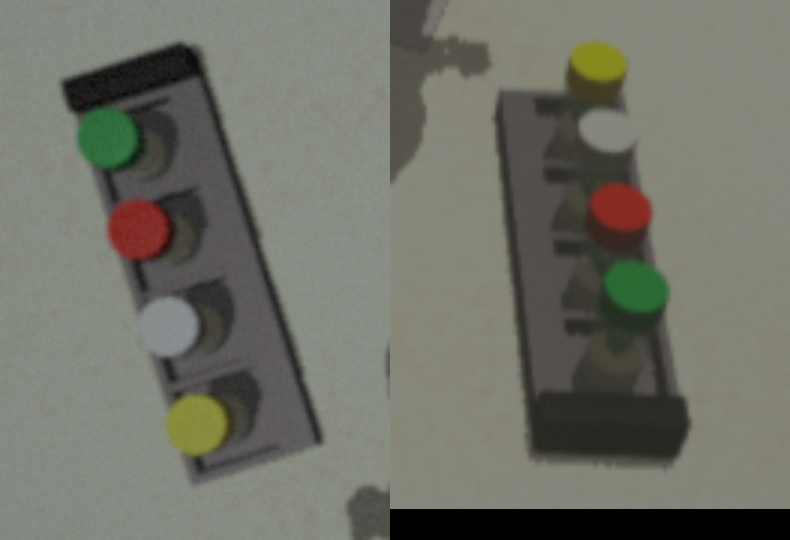

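From the grey rack's black end the caps run green, red, white, yellow, which is the reverse of the blue rack. All four are upright, and the three measured by colour sit within about 5 mm of their centres. White lies in line between them. I'm handing it in.

```bash
python3 -c "
from cell import *
print(job_done())"
```

```text
the job is handed in; nothing more can be done
None
```

All four vials stand released and upright in the grey rack in reverse order (green, red, white, yellow from its black end), and the job was handed in at about 28 s of the 96 s allowed; `job_done()` returned no verdict.

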